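# Size a pastry rod in the hole gauge

## Task

Size the thinner of the two upright wooden pastry rods in the steel hole gauge, stepping down: lower it foot first into the widest hole until its foot is well below the plate, draw it out, then lower it through the next smaller (middle) hole, the smallest it passes, right down to the worktop. Let go and leave it standing in that middle hole; leave the thicker rod where it is.

Things in the scene. Friction and masses are not known exactly. Their poses are not given: they have to be found in the camera images.
- thin_rod_mid (a point): Centre (half-way up) of the thinner wooden rod, the one to size: a plain round light-wood rod 26 mm in diameter, 150 mm long, standing upright and loose on the worktop, about 70 g, flat ends, two dark decorative lines near its top. The point lies 75 mm above its foot; z points along the rod to its top. Grip it in its upper half, so that the fingers stay above the gauge plate when its foot is on the worktop; carry it round or above the other rod.
- thick_rod_mid (a point): Centre (half-way up) of the thicker wooden rod, to be left alone: same look and length (150 mm) but 46 mm in diameter, standing upright and loose on the worktop, 90 to 170 mm from the thinner one. Either of the two may stand farther to the left.
- hole_wide (a point): Centre of the mouth of the widest hole (56 mm in diameter) of the hole gauge. The gauge is a plain steel plate 176 x 84 mm, 5 mm thick, its top 50 mm above the worktop, on two end walls, open to the worktop below, and fixed in place, moved and turned from one start to the next. Its three round through holes lie in one row along its long side, in order of size. The point is in the plane of the plate's top; z points up, x along the row from the widest hole to the narrowest.
- hole_middle (a point): Centre of the mouth of the middle hole (40 mm in diameter), in the plane of the plate's top, 64 mm along the gauge's x from the widest hole; axes as for the widest. The rod is to be left standing in it. The third hole, 46 mm farther along, is 20 mm in diameter, too small for the rod.
Not all that is in view belongs to the job. Leave any blue look-alike of the part that bears thin_rod_mid alone.

How it is judged:
By the outcome, as a careful person would: the job done as asked, in the order asked, and still so for the second after the job is handed in, with the robot touching nothing.
It also fails if it takes over 45 s, if anything falls off the work surface, if the arm or the gripper's body presses on something with over 40 N, if the wrist force passes 120 N, or if a joint passes its speed limit or range.

## Robot

A 6-joint arm with a two-finger parallel gripper is mounted at the origin on a cart in front of the work surface, level with it; the furniture and walls round the work are solid. World frame = base frame: x ahead of the robot, y to its left, z up, the work surface at z = 0. Lengths are in mm, angles in rad, forces in N, time in s.
With the tool pointing down it reaches from about 400 to 925 mm from the base axis. Payload 12.5 kg.
Tool frame: the origin (TCP) lies at the centre of the arm's flange, where the gripper is bolted on; the fingertips stand 190 mm ahead of it and the grasp point (between the pads) lies env.grip_point_offset ahead of it (env.grip_point_offset is the distance from the TCP to the grasp point, in mm); z points along the fingers, x is the direction in which the jaws open and shut, and the axes are right-handed (so a half turn about z gives the same grasp; the last joint's range is limited). The gripper opens to 95 mm and grips with 3 to 60 N. Pads are 20 mm wide; open, the fingers measure 119 mm over their backs; the gripper's body (75 mm by 180 mm) begins 59 mm behind the grasp point.
Start: joints at [1.109, 0.491, 1.559, -0, 1.092, -0.106], TCP at [217.689, 585.864, 404.761] pointing down, gripper open.
Joint ranges: [-3.1, 3.1], [-0.84, 2.19], [0.05, 2.79], [-1.13, 4.28], [0.06, 2.93], [-2.69, 2.69]. Speed limits (rad/s): [2.22, 2.22, 2.79, 3.14, 3.14, 3.14].

## Interface

Orientations are given as [roll, pitch, yaw] about the fixed x, y, z axes, in that order (R = Rz(yaw) Ry(pitch) Rx(roll)).
In Python, from cell import state, read_camera, camera_model, job_done, env gives the robot as it stands.
- The arm moves only by the tool arm_command, never from a script. Its argument "steps" is a list of rows, each a list of 6 numbers: the shift along the tool's x, y, z in cm, then the turn, a rotation vector about the tool's x, y, z in degrees. In form: [[dx, dy, dz, rx, ry, rz], ...]. A call has 1 to 12 rows; each row is the pose to reach, as a shift and turn from the pose commanded when the call began, along the tool's axes at that moment; what a row does not reach only later rows make up. A row lasts 1/12 s, in which the tool goes at most 41.7 mm and 7.16 degrees, less where a joint would pass 70% of its speed; a pose out of reach is approached as far as the arm can. A call with a gripper value outside its range is refused whole. "jaw" is the finger opening in cm, from 0 to 9.51, set as the call begins (left out, the last holds). The fingers move at their own pace and stop on an object; the grip force is fixed at half the most. Time passes only in rows, so rows that repeat a pose let the fingers close. It gives the time, the measured TCP pose, the force and the opening at its end, in the units of the state.
- state(): the state, without advancing time (a new reading comes with each control period).
- read_camera(name): name is "scene" or "top"; returns the picture (400x640x3 uint8, red, green, blue); there is no depth.
- camera_model(name): a dict with "K" (3x3 intrinsics, pixels), "k1" (the pictures are not rectified: a ray, as slopes to the right and down, at radius r is drawn at 1 + k1 r^2 times it, then the intrinsics apply), "xyz" and "rotation" of the camera in the world. Camera axes: x right, y up, looking along -z (the intrinsics and any distortion apply to the point x, -y, -z); pixel columns grow to the right and rows downward; lengths in mm; the calibration is good to about 2 mm. A picture is of the moment at which its call begins. camera_model takes no time and is no camera call.
- job_done(): hands the job in, once; it reports no verdict.
The state is a dict: "t": time; "joints": joint angles; "qvel": joint speeds; "tau": joint torques, N m; "eef_pos": TCP position; "tcp_rot": TCP orientation; "ft_force": force on the tool from outside, world axes, zero at the start; "moment": the same for the moment, N m; "opening": opening from 0.0 (shut) to 1.0 (fully open).
Only numpy, scipy, OpenCV 4.12 (cv2) and the standard library are available. Lean on these libraries where they do the work, as an engineer would, in place of code of your own. Each camera call takes 0.05 s, during which the arm holds its last target. There are 200 camera calls.

## Working session

There is one attempt and no reset: what is moved stays moved. The work goes in short steps, Python scripts to look and compute and a tool call to move; the robot and the scene stay as the last step left them, time stands still between calls to the robot, and variables do not carry over. Pictures are saved under pics/ and viewed, about 8 in all and at most 12, crops included, and the job is handed in when it is done.

Besides the shell and the picture viewer there is one more tool, called after ">>>" in YAML: its name, and indented under it one key for each argument. arm_command: Moves the arm, as the interface text tells. Its arguments: {"type":"object","properties":{"steps":{"type":"array"},"jaw":{"type":"number"}},"required":["steps"]}

```bash
mkdir -p pics; cat > h.py <<'E'
import numpy as np,cv2
from cell import state, read_camera, camera_model, job_done, env
def ray(c,u,v):
    m=camera_model(c);K=np.array(m["K"]);d=np.array([(u-K[0,2])/K[0,0],(v-K[1,2])/K[1,1]]);s=d.copy()
    for _ in range(20): s=d/(1+m["k1"]*(s@s))
    return np.array(m["xyz"]),np.array(m["rotation"]).reshape(3,3)@np.array([s[0],-s[1],-1])
def onz(c,u,v,z):
    o,d=ray(c,u,v);return o+d*(z-o[2])/d[2]
def proj(c,p):
    m=camera_model(c);K=np.array(m["K"]);q=np.array(m["rotation"]).reshape(3,3).T@(np.array(p)-m["xyz"])
    s=np.array([q[0],-q[1]])/-q[2];s=s*(1+m["k1"]*(s@s));return K[:2,:2]@s+K[:2,2]
def snap(c,n):
    im=read_camera(c);cv2.imwrite(f"pics/{n}.png",im[...,::-1]);return im
E
python3 - <<'E'
from h import *
np.set_printoptions(precision=4,suppress=True)
snap("scene","s0");snap("top","t0")
for c in("scene","top"):print(camera_model(c))
print(state(),env.grip_point_offset)
E
```

```text
{'K': array([[364.3635,   0.    , 324.5369],
       [  0.    , 364.3635, 198.9567],
       [  0.    ,   0.    ,   1.    ]]), 'k1': -0.02472341141399611, 'xyz': array([  69.7178, -172.3727,  704.5793]), 'rotation': array([ 0.7451,  0.0193, -0.759 ])}
{'K': array([[394.618 ,   0.    , 322.0914],
       [  0.    , 394.618 , 197.4519],
       [  0.    ,   0.    ,   1.    ]]), 'k1': 0.023810775742552935, 'xyz': array([298.125 , 230.2931, 915.4159]), 'rotation': array([ 0.1778,  0.0224, -1.5599])}
{'t': 0.1, 'joints': array([ 1.1094,  0.4915,  1.5594,  0.    ,  1.0917, -0.1056]), 'qvel': array([ 0.0001, -0.0017, -0.0007,  0.0012, -0.0001,  0.0003]), 'tau': array([  0.0018, -61.3622, -25.8602,   0.0693,   0.047 ,  -0.0001]), 'eef_pos': array([217.6745, 585.8421, 404.2306]), 'tcp_rot': array([-3.1415,  0.001 ,  1.2151]), 'ft_force': array([ 0.2834,  0.6519, -0.3596]), 'moment': array([ 0.0078,  0.0028, -0.0228]), 'opening': 0.9997446947184206} 171.3
```

View pics/s0.png

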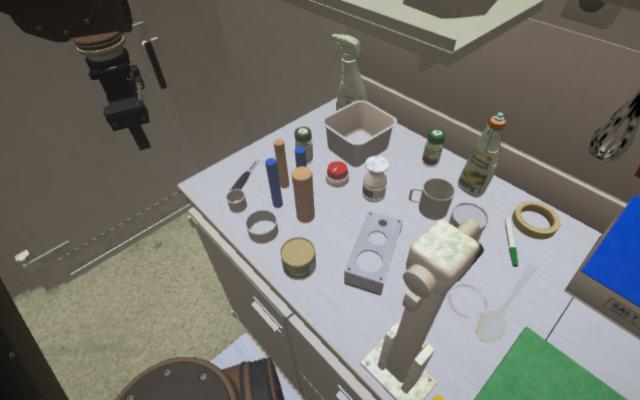

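View pics/t0.png

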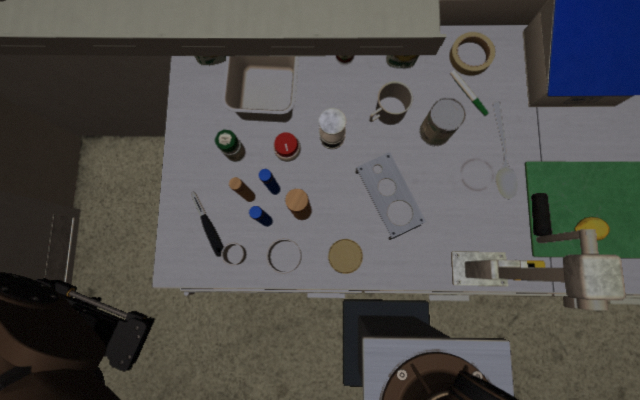

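Scene view: the wooden rods are at about (281,163), slim, and (303,195), thick. The blue look-alikes are at (274,183) and (300,160), and the gauge is at (375,250). In the top view the thin rod is at (240,188), the thick one at (297,200), the blue ones at (270,180) and (260,215), and the gauge holes at (400,213), (387,187) and (377,170). The slim wooden rod is the target: it is wood-coloured and the narrower of the two. I'll confirm it in a crop.

```bash
cat >> h.py <<'E'
from scipy.spatial.transform import Rotation as Ro
_cm=camera_model
def camera_model(c):
    m=dict(_cm(c));m["rotation"]=Ro.from_euler("xyz",m["rotation"]).as_matrix();return m
E
python3 - <<'E'
from h import *
np.set_printoptions(precision=1,suppress=True)
t=cv2.imread("pics/t0.png");s=cv2.imread("pics/s0.png")
a=cv2.resize(t[140:250,190:430],None,fx=3.3,fy=3.3,interpolation=cv2.INTER_CUBIC)
cv2.imwrite("pics/c0.png",a)
for c,im,roi in(("top",t,(160,240,190,320)),("scene",s,(130,230,230,330))):
    h=cv2.cvtColor(im,cv2.COLOR_BGR2HSV)
    for nm,lo,hi in(("wood",(5,90,70),(20,255,255)),("blue",(105,120,40),(130,255,255))):
        m=cv2.inRange(h,lo,hi);k=np.zeros_like(m);k[roi[0]:roi[1],roi[2]:roi[3]]=255
        n,_,st,ce=cv2.connectedComponentsWithStats(m&k)
        for i in range(1,n):
            if st[i,4]>40:print(c,nm,st[i],ce[i])
# holes
g=cv2.cvtColor(t,cv2.COLOR_BGR2GRAY)[145:245,350:430]
g=cv2.resize(g,None,fx=4,fy=4,interpolation=cv2.INTER_CUBIC)
e=cv2.Canny(g,40,120)
for cir in cv2.HoughCircles(g,cv2.HOUGH_GRADIENT,1.5,60,param1=100,param2=30,minRadius=12,maxRadius=70)[0][:8]:
    u,v=cir[0]/4+350-.375,cir[1]/4+145-.375;print("hole",u,v,cir[2]/4,onz("top",u,v,50))
for u,v in((400,213),(387,187),(377,170)):print(onz("top",u,v,50))
print("rods",onz("top",236,183,150),onz("top",296,195,150),onz("top",266,174,150),onz("top",256,211,150))
E
```

```text
top wood [230 178  12  12 110] [235.1 183.1]
top wood [286 189  22  22 395] [296.4 199.6]
top blue [259 169  13  13 121] [264.6 174.6]
top blue [249 206  13  13 128] [255.3 211.9]
scene wood [274 140   9   7  46] [278.3 142.7]
scene wood [292 167  20  14 212] [301.4 173.8]
scene blue [295 146  10   8  60] [299.6 149.7]
scene blue [266 158  10   8  59] [270.3 161.7]Traceback (most recent call last):
  File "<stdin>", line 17, in <module>
TypeError: 'NoneType' object is not subscriptable
```

View pics/c0.png

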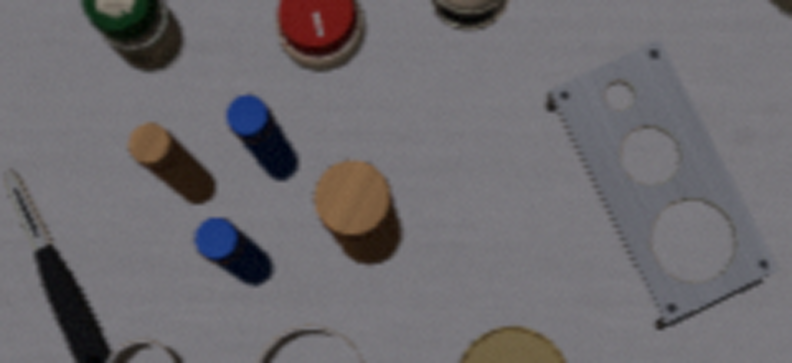

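The crop confirms it: the slim wooden rod's top is at top-view (235,183), with blue rods at (265,175) and (255,212). Next I'll measure the holes and rods precisely.

```bash
python3 - <<'E'
from h import *
np.set_printoptions(precision=1,suppress=True)
t=cv2.imread("pics/t0.png");s=cv2.imread("pics/s0.png")
for c,im,(r0,r1,c0,c1),seeds in(("top",t,(145,245,350,430),[(400,213),(387,187),(378,169)]),("scene",s,(205,295,340,410),[(370,262),(377,239),(382,222)])):
    a=cv2.resize(im[r0:r1,c0:c1],None,fx=4,fy=4,interpolation=cv2.INTER_CUBIC)
    a=cv2.GaussianBlur(a,(5,5),0)
    print(c,"plate/hole colours",im[195,372] if c=="top" else im[253,388], [im[v,u] for u,v in seeds])
    for u,v in seeds:
        m=np.zeros((a.shape[0]+2,a.shape[1]+2),np.uint8)
        p=(int((u-c0)*4+2),int((v-r0)*4+2))
        d=5
        n,_,_,rect=cv2.floodFill(a.copy(),m,p,0,(d,)*3,(d,)*3,4|cv2.FLOODFILL_FIXED_RANGE|cv2.FLOODFILL_MASK_ONLY|(255<<8))
        f=m[1:-1,1:-1];mo=cv2.convexHull(np.argwhere(f)[:,::-1].astype(np.int32));M=cv2.moments(mo)
        uu,vv=M["m10"]/M["m00"]/4+c0-.375,M["m01"]/M["m00"]/4+r0-.375
        print(u,v,n,rect,(round(uu,1),round(vv,1)),onz(c,uu,vv,50))
def tri(a,b):
    (o,d),(p,e)=ray("top",*a),ray("scene",*b);d=d/np.linalg.norm(d);e=e/np.linalg.norm(e)
    k=np.linalg.lstsq(np.c_[d,-e],p-o,rcond=None)[0];x,y=o+k[0]*d,p+k[1]*e;return (x+y)/2,np.linalg.norm(x-y)
for nm,a,b in(("thin",(235.1,183.1),(278.8,142.7)),("thick",(296,194.5),(301.9,173.8)),("b1",(264.6,174.6),(299.6,149.7)),("b2",(255.3,211.9),(270.3,161.7))):
    print(nm,tri(a,b),onz("top",*a,150),onz("scene",*b,150))
E
```

```text
top plate/hole colours [110 103 101] [array([123, 119, 120], dtype=uint8), array([124, 119, 121], dtype=uint8), array([124, 120, 121], dtype=uint8)]
400 213 6780 (153, 226, 92, 93) (399.2, 212.6) [420.7  81.1  50. ]
387 187 3145 (115, 138, 64, 65) (386.3, 187.1) [477.9 108.4  50. ]
378 169 578 (96, 85, 29, 26) (377.1, 169.0) [519.2 128.5  50. ]
scene plate/hole colours [189 177 171] [array([205, 197, 194], dtype=uint8), array([203, 195, 191], dtype=uint8), array([87, 90, 93], dtype=uint8)]
370 262 5700 (70, 190, 96, 77) (369.0, 261.7) [419.2  78.4  50. ]
377 239 2293 (117, 114, 66, 46) (377.0, 238.7) [476.6 106.2  50. ]
382 222 346 (158, 64, 27, 17) (382.4, 222.6) [520.2 127.6  50. ]
thin (array([464.8, 423.2, 146.2]), np.float64(1.4143311650496433)) [463.3 422.6 150. ] [462.7 418.8 150. ]
thick (array([440. , 303.3, 140.2]), np.float64(6.7749350723811155)) [441.1 300.6 150. ] [430.5 296.4 150. ]
b1 (array([481.7, 364.3, 148.9]), np.float64(0.8587518754952501)) [481.1 364.3 150. ] [481.3 363.1 150. ]
b2 (array([406.2, 380.1, 148.1]), np.float64(0.48304539938920266)) [405.7 379.9 150. ] [405.3 378.2 150. ]
```

>>> arm_command:
  steps:
    - [-0.6,2.4,0,0,0,7]
    - [-1.1,4.8,0,0,0,14]
    - [-1.7,7.2,0,0,0,21]
    - [-2.3,9.6,0,0,0,28]
    - [-2.8,12,0,0,0,35]
    - [-3.4,14.4,0,0,0,42]
    - [-4,16.8,0,0,0,49]
    - [-4.6,19.2,0,0,0,56]
    - [-5.1,21.6,0,0,0,63]
    - [-5.7,24,0,0,0,70]
    - [-6.3,26.4,0,0,0,77]
    - [-6.8,28.7,0,0,0,84]
  jaw: 8

```text
t: 1.1
eef_pos: [464.0, 421.2, 404.4]
tcp_rot: [3.141, 0.0, -0.257]
ft_force: [0.2, -1.0, -0.4]
opening: 0.839
```

```bash
cat >> h.py <<'E'
def delta(p,yaw=None):
    "tool-frame cm shift from the measured pose to TCP p"
    s=state();return Ro.from_euler("xyz",s["tcp_rot"]).as_matrix().T@(np.array(p)-s["eef_pos"])/10
E
python3 - <<'E'
from h import *
np.set_printoptions(precision=3,suppress=True)
s=state();print(s["t"],s["eef_pos"],s["tcp_rot"],s["joints"],s["ft_force"])
print(delta([463.2,421.5,281]))
snap("scene","s1")
a=cv2.imread("pics/s1.png");cv2.imwrite("pics/s1c.png",cv2.resize(a[40:240,180:380],None,fx=3,fy=3))
E
```

```text
1.1 [464.019 421.21  404.44 ] [ 3.141  0.    -0.257] [ 0.632  0.494  1.555 -0.     1.094  0.889] [ 0.195 -0.974 -0.436]
[-0.082 -0.013 12.344]
```

View pics/s1c.png

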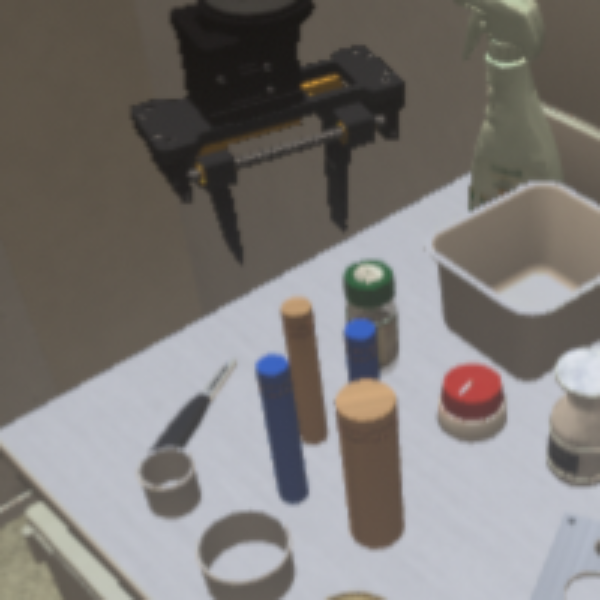

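The gripper hangs above the thin rod with its jaws clear of both blue rods. Descending, then closing.

>>> arm_command:
  steps:
    - [-0.1,0,1.2,0,0,0]
    - [-0.1,0,2.5,0,0,0]
    - [-0.1,0,3.8,0,0,0]
    - [-0.1,0,5,0,0,0]
    - [-0.1,0,6.2,0,0,0]
    - [-0.1,0,7.4,0,0,0]
    - [-0.1,0,8.6,0,0,0]
    - [-0.1,0,9.7,0,0,0]
    - [-0.1,0,10.7,0,0,0]
    - [-0.1,0,11.5,0,0,0]
    - [-0.1,0,12,0,0,0]
    - [-0.1,0,12.3,0,0,0]
  jaw: 8

```text
t: 2.15
eef_pos: [462.1, 422.4, 281.0]
tcp_rot: [3.141, 0.0, -0.251]
ft_force: [-0.4, 0.6, 0.1]
opening: 0.845
```

>>> arm_command:
  steps:
    - [0,0,0,0,0,0]
    - [0,0,0,0,0,0]
    - [0,0,0,0,0,0]
    - [0,0,0,0,0,0]
    - [0,0,0,0,0,0]
    - [0,0,0,0,0,0]
    - [0,0,0,0,0,0]
    - [0,0,0,0,0,0]
    - [0,0,0,0,0,0]
    - [0,0,0,0,0,0]
  jaw: 1.5

```text
t: 2.98
eef_pos: [462.0, 422.4, 281.7]
tcp_rot: [-3.142, -0.0, -0.251]
ft_force: [-0.1, 0.4, 0.5]
opening: 0.273
```

>>> arm_command:
  steps:
    - [0,0,-0.5,0,0,0]
    - [0,0,-1.5,0,0,0]
    - [0,0,-3,0,0,0]
    - [0,0,-5,0,0,0]
    - [0,0,-7,0,0,0]
    - [0,0,-9,0,0,0]
    - [0,0,-11,0,0,0]
    - [0,0,-13,0,0,0]
    - [0,0,-15,0,0,0]
    - [0,0,-16.5,0,0,0]
    - [0,0,-17.5,0,0,0]
    - [0,0,-18,0,0,0]

```text
t: 3.98
eef_pos: [461.8, 422.3, 463.8]
tcp_rot: [-3.14, -0.001, -0.251]
ft_force: [0.3, -0.1, -0.7]
opening: 0.267
```

```bash
python3 - <<'E'
from h import *
np.set_printoptions(precision=2,suppress=True)
s=state();print(s["t"],s["eef_pos"],s["tcp_rot"],s["opening"],s["ft_force"])
print(delta([420,80,461]),delta([477.2,107.4,461]))
E
```

```text
3.9833 [461.83 422.25 463.85] [-3.14 -0.   -0.25] 0.26724775359075953 [ 0.34 -0.05 -0.67]
[ 4.45 34.19  0.23] [ 9.31 30.12  0.24]
```

>>> arm_command:
  steps:
    - [0.1,1,0,0,0,0]
    - [0.4,3,0,0,0,0]
    - [0.8,6,0,0,0,0]
    - [1.2,9.5,0,0,0,0]
    - [1.7,13,0,0,0,0]
    - [2.2,16.5,0,0,0,0]
    - [2.6,20,0,0,0,0]
    - [3.1,23.5,0,0,0,0]
    - [3.5,27,0,0,0,0]
    - [3.9,30,0,0,0,0]
    - [4.3,32.5,0,0,0,0]
    - [4.4,34.2,0,0,0,0]

```text
t: 4.98
eef_pos: [418.8, 77.9, 461.0]
tcp_rot: [3.141, 0.001, -0.252]
ft_force: [-1.1, 0.1, -0.3]
opening: 0.269
```

>>> arm_command:
  steps:
    - [0,0,1,0,0,0]
    - [0,0,2.5,0,0,0]
    - [0,0,4,0,0,0]
    - [0,0,5.5,0,0,0]
    - [0,0,7,0,0,0]
    - [0,0,8.5,0,0,0]
    - [0,0,10,0,0,0]
    - [0,0,11,0,0,0]
    - [0,0,11.8,0,0,0]
    - [0,0,12.2,0,0,0]
    - [0,0,12.2,0,0,0]
    - [0,0,12.2,0,0,0]

```text
t: 5.98
eef_pos: [419.6, 80.1, 339.8]
tcp_rot: [-3.142, 0.0, -0.251]
ft_force: [0.9, -0.1, -0.3]
opening: 0.269
```

```bash
python3 - <<'E'
from h import *
np.set_printoptions(precision=2,suppress=True)
s=state();print(s["t"],s["eef_pos"],s["tcp_rot"],s["opening"],s["ft_force"])
print(delta([420,80,461]),delta([477.2,107.4,461]))
a=snap("scene","s2")[...,::-1];b=snap("top","t2")[...,::-1]
f=lambda i:cv2.resize(i,(400,440),interpolation=cv2.INTER_CUBIC)
cv2.imwrite("pics/c2.png",np.hstack([f(a[190:300,320:420]),f(b[140:250,350:450])]))
x,y,z=s["eef_pos"];print(proj("scene",[x,y,z-281]),proj("scene",[420,80,50]),proj("top",[x,y,z-281]))
E
```

```text
5.9833 [419.64  80.09 339.8 ] [-3.14  0.   -0.25] 0.26899349563686475 [ 0.9  -0.08 -0.28]
[  0.03  -0.   -12.12] [  4.89  -4.08 -12.12]
[368.83 258.79] [368.68 261.03] [400.43 212.53]
```

View pics/c2.png

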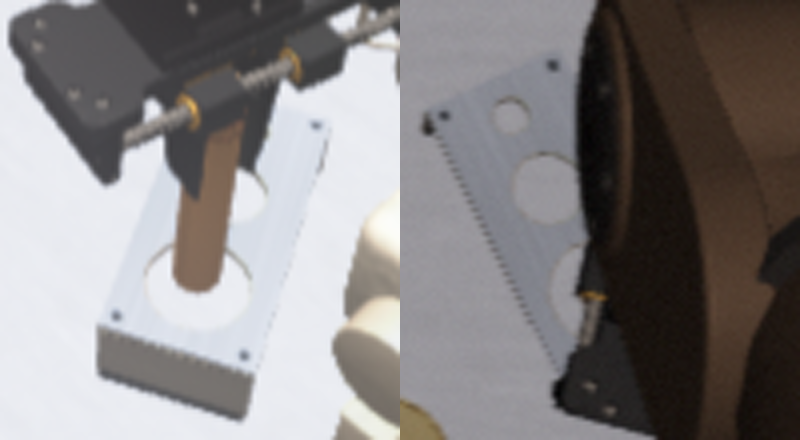

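The rod's foot (pixel ~(369,260)) hangs centred over the wide hole. Lowering it in, then drawing it out.

>>> arm_command:
  steps:
    - [0,0,0.5,0,0,0]
    - [0,0,1,0,0,0]
    - [0,0,1.5,0,0,0]
    - [0,0,2,0,0,0]
    - [0,0,2.5,0,0,0]
    - [0,0,3,0,0,0]
    - [0,0,3.5,0,0,0]
    - [0,0,4,0,0,0]
    - [0,0,4.4,0,0,0]
    - [0,0,4.7,0,0,0]
    - [0,0,4.7,0,0,0]
    - [0,0,4.7,0,0,0]

```text
t: 7.08
eef_pos: [419.8, 80.2, 292.6]
tcp_rot: [-3.142, 0.0, -0.251]
ft_force: [-0.5, 0.1, 0.2]
opening: 0.27
```

>>> arm_command:
  steps:
    - [0,0,0,0,0,0]
    - [0,0,-0.5,0,0,0]
    - [0,0,-1.2,0,0,0]
    - [0,0,-2,0,0,0]
    - [0,0,-2.8,0,0,0]
    - [0,0,-3.6,0,0,0]
    - [0,0,-4.4,0,0,0]
    - [0,0,-5.2,0,0,0]
    - [0,0,-6,0,0,0]
    - [0,0,-6.5,0,0,0]
    - [0,0,-6.5,0,0,0]
    - [0,0,-6.5,0,0,0]

```text
t: 8.08
eef_pos: [419.7, 80.2, 357.9]
tcp_rot: [-3.141, -0.0, -0.251]
ft_force: [0.4, -0.3, -0.7]
opening: 0.272
```

>>> arm_command:
  steps:
    - [0.5,-0.4,0,0,0,0]
    - [1,-0.8,0,0,0,0]
    - [1.6,-1.3,0,0,0,0]
    - [2.2,-1.8,0,0,0,0]
    - [2.8,-2.3,0,0,0,0]
    - [3.4,-2.8,0,0,0,0]
    - [4,-3.3,0,0,0,0]
    - [4.5,-3.8,0,0,0,0]
    - [4.9,-4.1,0,0,0,0]
    - [4.9,-4.1,0,0,0,0]
    - [4.9,-4.1,0,0,0,0]

```text
t: 9.0
eef_pos: [477.4, 107.8, 357.6]
tcp_rot: [3.142, 0.0, -0.251]
ft_force: [0.1, 0.1, -0.1]
opening: 0.27
```

```bash
python3 - <<'E'
from h import *
np.set_printoptions(precision=2,suppress=True)
s=state();print(s["t"],s["eef_pos"],s["tcp_rot"],s["opening"],s["ft_force"])
print(delta([477.2,107.4,284]))
a=snap("scene","s3")[...,::-1]
f=lambda i:cv2.resize(i,None,fx=7,fy=7,interpolation=cv2.INTER_CUBIC)
cv2.imwrite("pics/c3.png",f(a[210:290,340:420]))
x,y,z=s["eef_pos"];print(proj("scene",[x,y,z-281]),proj("scene",[477.2,107.4,50]))
E
```

```text
9.0 [477.39 107.82 357.58] [ 3.14  0.   -0.25] 0.2699007371723505 [ 0.07  0.06 -0.12]
[-0.    0.04  7.36]
[377.69 230.71] [376.72 238.22]
```

View pics/c3.png

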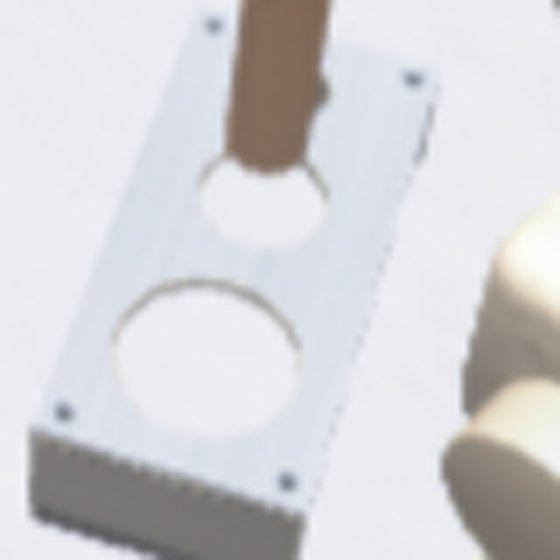

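The foot at pixel (378,231) lines up with the middle hole at about (377,239). Lowering it in.

>>> arm_command:
  steps:
    - [0,0,0.5,0,0,0]
    - [0,0,1,0,0,0]
    - [0,0,1.5,0,0,0]
    - [0,0,2,0,0,0]
    - [0,0,2.5,0,0,0]
    - [0,0,3,0,0,0]
    - [0,0,3.5,0,0,0]
    - [0,0,4,0,0,0]
    - [0,0,4.5,0,0,0]
    - [0,0,4.5,0,0,0]

```text
t: 9.88
eef_pos: [477.3, 107.7, 311.8]
tcp_rot: [3.141, 0.001, -0.251]
ft_force: [0.5, -0.4, -0.6]
opening: 0.271
```

>>> arm_command:
  steps:
    - [0,0,0.5,0,0,0]
    - [0,0,1,0,0,0]
    - [0,0,1.5,0,0,0]
    - [0,0,1.9,0,0,0]
    - [0,0,2.2,0,0,0]
    - [0,0,2.5,0,0,0]
    - [0,0,2.7,0,0,0]
    - [0,0,2.8,0,0,0]
    - [0,0,2.9,0,0,0]
    - [0,0,2.9,0,0,0]

```text
t: 10.72
eef_pos: [477.4, 107.7, 283.7]
tcp_rot: [-3.142, 0.0, -0.251]
ft_force: [-0.5, -0.0, -1.1]
opening: 0.272
```

Near the worktop; creeping down to contact.

>>> arm_command:
  steps:
    - [0,0,0.05,0,0,0]
    - [0,0,0.1,0,0,0]
    - [0,0,0.15,0,0,0]
    - [0,0,0.2,0,0,0]
    - [0,0,0.2,0,0,0]
    - [0,0,0.2,0,0,0]

```text
t: 11.22
eef_pos: [477.4, 107.8, 281.7]
tcp_rot: [-3.141, -0.0, -0.251]
ft_force: [0.2, -0.4, -1.1]
opening: 0.274
```

>>> arm_command:
  steps:
    - [0,0,0.05,0,0,0]
    - [0,0,0.1,0,0,0]
    - [0,0,0.1,0,0,0]
    - [0,0,0.1,0,0,0]

```text
t: 11.55
eef_pos: [477.3, 107.8, 281.6]
tcp_rot: [-3.141, -0.001, -0.251]
ft_force: [-2.7, 0.1, 12.7]
opening: 0.265
```

Contact (12.7 N up). Releasing.

>>> arm_command:
  steps:
    - [0,0,0,0,0,0]
    - [0,0,0,0,0,0]
    - [0,0,0,0,0,0]
    - [0,0,0,0,0,0]
    - [0,0,0,0,0,0]
    - [0,0,0,0,0,0]
    - [0,0,0,0,0,0]
    - [0,0,0,0,0,0]
  jaw: 7

```text
t: 12.22
eef_pos: [477.4, 107.7, 280.7]
tcp_rot: [-3.142, 0.0, -0.251]
ft_force: [0.9, -1.0, -0.0]
opening: 0.724
```

>>> arm_command:
  steps:
    - [0,0,-0.5,0,0,0]
    - [0,0,-1.5,0,0,0]
    - [0,0,-3,0,0,0]
    - [0,0,-5,0,0,0]
    - [0,0,-7,0,0,0]
    - [0,0,-9,0,0,0]
    - [0,0,-11,0,0,0]
    - [0,0,-13,0,0,0]
    - [0,0,-15,0,0,0]
    - [0,0,-16,0,0,0]
    - [0,0,-16,0,0,0]
    - [0,0,-16,0,0,0]

```text
t: 13.22
eef_pos: [477.1, 107.7, 441.0]
tcp_rot: [-3.141, -0.001, -0.251]
ft_force: [-0.2, 0.4, -0.9]
opening: 0.733
```

```bash
python3 - <<'E'
from h import *
np.set_printoptions(precision=2,suppress=True)
s=state();print(s["t"],s["eef_pos"],s["opening"],s["ft_force"])
a=snap("scene","s4")[...,::-1]
cv2.imwrite("pics/c4.png",cv2.resize(a[110:300,240:430],None,fx=3,fy=3,interpolation=cv2.INTER_CUBIC))
print(proj("scene",[477.3,107.8,150]),proj("scene",[477.3,107.8,50]))
E
```

```text
13.2167 [477.06 107.71 440.97] 0.7333553425404838 [-0.25  0.4  -0.85]
[380.88 208.39] [376.62 238.09]
```

View pics/c4.png

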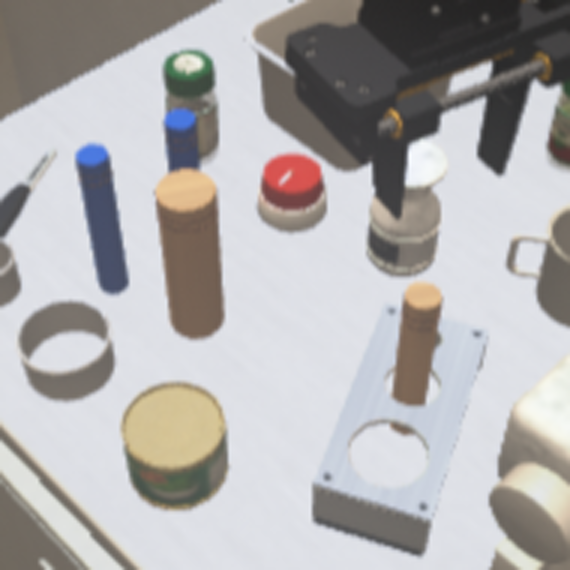

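The rod stands upright in the middle hole: its top is at pixel (381,209), against (381,208) predicted. The thick and blue rods haven't moved, and the gripper is clear.

```bash
python3 -c "
from h import *
print(job_done())"
```

```text
the job is handed in; nothing more can be done
None
```

The job is done and handed in at about 13 s of the 45 s allowed. I took the thin wooden rod, lowered it into the widest hole until its foot was about 40 mm below the plate top, and drew it out. I then lowered it through the middle hole to the worktop and let go.

- **Contact and release:** the rod met the worktop at 12.7 N. It was released with the jaws open, and the gripper was withdrawn 160 mm upward.
- **Final picture:** the rod stands upright in the middle hole, with its top within a pixel of where it should be. The thick rod and both blue look-alikes look undisturbed.
- **Disagreements:** the two cameras differed by 2–4 mm on the thin rod and the wide and middle holes, so I used the averages. The largest disagreement was on the thick rod, about 10 mm, which did not matter because it was only carried over. No check failed.

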